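Release a relay carrier with a pin tool and take out the relay

ROBOT

A 6-joint arm with a two-finger parallel gripper is mounted at the origin on a cart in front of the work surface, level with it; the furniture and walls round the work are solid. World frame = base frame: x ahead of the robot, y to its left, z up, the work surface at z = 0. Lengths are in m, angles in rad, forces in N, time in s.
With the tool pointing down it reaches from about 0.3 to 0.75 m from the base axis. Payload 8.5 kg.
Tool frame: the origin (TCP) lies midway between the tips of the shut fingers; the grasp point (between the pads) lies 19 mm behind it; z points along the fingers, y is the line along which they close (so a half turn about z gives the same grasp; the last joint's range is limited). The gripper opens to 88 mm and grips with 3 to 60 N. Pads are 18 mm wide; open, the fingers measure 123 mm over their backs; the gripper's body (75 mm by 187 mm) begins 45 mm behind the grasp point.
Start: joints at [1.102, 0.381, 1.297, -0, 1.464, -0.215], TCP at [0.138, 0.532, 0.239] pointing down, gripper open.
Joint ranges: [-3.11, 3.11], [-0.89, 2.33], [0.22, 2.48], [-1.42, 4.56], [0.17, 2.85], [-2.88, 2.88]. Speed limits (rad/s): [2.39, 2.39, 3.14, 3.14, 3.14, 3.14].

INTERFACE

Orientations are given as a unit quaternion [w, x, y, z].
In Python, from cell import sensors, eyes, robot, boxes_of gives the robot as it stands.
- The arm moves only by the tool arm_command, never from a script. Its argument "motion" is a list of rows, each an object with "jaw": the closure, from -1 (fully open) to 1 (shut); "offset": the shift along the tool's x, y, z in m, a list of three; "rot": the turn, a rotation vector about the tool's x, y, z in rad, a list of three. In form: [{"jaw": jaw, "offset": [tx, ty, tz], "rot": [wx, wy, wz]}, ...]. A call has 1 to 20 rows; each row is the pose to reach, as a shift and turn from the pose commanded when the call began, along the tool's axes at that moment; what a row does not reach only later rows make up. A row lasts 1/10 s, in which the tool goes at most 50 mm and 8.59 degrees, less where a joint would pass 70% of its speed; a pose out of reach is approached as far as the arm can. A call with a gripper value outside its range is refused whole. The fingers move at their own pace and stop on an object; "grip_force" is the grip in N (left out, the last holds). Time passes only in rows, so rows that repeat a pose let the fingers close. It gives the time, the measured TCP pose, the force, the opening and the grip force at its end, in the units of the state.
- sensors.state(): the state, without advancing time (a new reading comes with each control period).
- eyes.grab_frame(name): name is "scene" or "top"; returns a dict with "img" (400x640x3 uint8, blue, green, red), "fx", "fy", "cx", "cy" (pixels), "R" (3x3) and "t" (3): a world point X has camera coordinates R X + t. Camera axes: x right, y down, z forward; pixel columns grow to the right and rows downward; lengths in m; the calibration is good to about 2 mm. A picture is of the moment at which its call begins. There is no depth.
- robot.hand_in(): hands the job in; it is judged then, once.
Trained networks look in the newest picture that a camera, given by its name, has taken for a name from the list of things; names that differ only in an ending like _2 or _b are one class to them, and where a whole thing is asked for, a point or a joint stands for the part that bears it (a point fixed in the world has none). Each returns a list of dicts, best first, with "score" (0 to 1); they miss things now and then, are a little off and sometimes report something else, mostly with a low value. They report only what shows in the picture. A call takes as long as a camera call. They do not tell look-alikes from the thing itself.
- boxes_of(camera, name): "uv" ([column, row] in pixels, amid what is visible of it).
The state is a dict: "time": time; "joints": joint angles; "joint_velocities": joint speeds; "joint_efforts": joint torques, N m; "position": TCP position; "orientation": TCP orientation; "force": force on the tool from outside, world axes, zero at the start; "torque": the same for the moment, N m; "opening": finger opening in m; "grip_force": force on a finger pad.
Only numpy, scipy, OpenCV 4.12 (cv2) and the standard library are available. Lean on these libraries where they do the work, as an engineer would, in place of code of your own. Each camera call takes 0.05 s, during which the arm holds its last target. There are 200 camera calls.

TASK

Take the orange pin tool from its stand, press the recessed red release button of the grey relay unit with it and, keeping the button down, push the yellow carrier out to its stop, so that the button springs back up and locks the carrier open. Put the pin tool back in its stand, lift the relay out of the carrier and stand it upright in the red tray.

Things in the scene. Friction and masses are not known exactly. Their poses are not given: they have to be found in the camera images.
- unit: Grey relay unit, fixed. Base plate with two side rails 20 mm high, 51 mm wide over both, reaching 86 mm forward (local -x). Hood from local x -18 to +42 mm, 51 mm wide, roof top 56 mm high, with a slot 14 mm wide along x, open at the front. Origin at bench level under the relay compartment when shut. The carrier comes out along local -x (towards the robot, more or less); z up.
- carrier (a joint): Yellow and black sliding carrier in the unit: 0 shut (start), 0.055 m out at its stop, along the unit's local -x; about 2 N friction. A ratchet holds it shut, catches it again every 13 mm if the button is let up on the way, and locks it open (beyond 0.049) when the button comes up. Its front panel, 22 mm high, offers no grip.
- release (a joint): Travel of the red release button, down: 0 up (start), 0.007 m fully down. Spring: 2 N to start, 5 N fully down. The carrier is free only while the button is down more than 4 mm; let go, it springs up.
- button_top (a point): Centre of the red button's top; the button rides on the carrier, 28 mm behind the middle of the relay compartment. When up it is 30 mm above the bench, in a yellow square well 12 x 12 mm inside, mouth 46 mm above the bench, below the roof slot (26 mm below the roof's top). A pin in the well pushes sideways on the well's walls and so moves the carrier.
- carrier_floor (a point): Centre of the carrier's compartment floor, 8 mm above the bench; inside 26 mm along local x, 32 mm along local y; side and rear walls reach 16 mm above the bench, the front panel 22 mm. Shut, it lies under the hood; fully out, its centre is 37 mm in front of the hood.
- relay: Plug-in relay, whitish block with a dark foot, 22 (its x) x 28 (its y) x 38 mm tall, about 35 g, loose, standing in the carrier's compartment with its x and y nearly along the unit's. Origin at the centre of its underside, z up. Its top is 46 mm above the bench there; only the part over 22 mm above the bench is clear of rails and walls for fingers.
- pin_tool: Pin tool, loose, upright in its stand at the start, 60 g. Steel pin 6 mm diameter and 40 mm long pointing down, dark collar 24 mm diameter 40 to 44 mm above the tip, round orange handle 18 mm diameter 44 to 98 mm above the tip. Origin at the pin's tip, z up along the tool. In the stand the tip is 5 mm above the bench.
- stand: Aluminium stand of the pin tool, fixed: block 56 x 56 mm and 45 mm high with a square hole 10 mm wide, 42 mm deep, with a chamfered mouth, in the middle of its top; the tool's collar rests on the top. Origin at the centre of the underside, at bench level.
- tray: Red open tray, fixed: 100 (local x) x 80 (local y) mm, walls 3 mm thick and 22 mm high, floor 6 mm thick, empty. Origin at the centre of the underside, at bench level. It and the stand may change places, left and right of the unit.
Mind the look-alikes: they are no part of the job. Of the things that look like the pin_tool, the smaller one is meant.

How it is judged:
By the outcome, as a careful person would: the job done as asked, in the order asked, and still so for the second after the job is handed in, with the robot touching nothing.
It also fails if it takes over 61 s, if anything falls off the work surface, if the arm or the gripper's body presses on something with over 40 N, if the wrist force passes 120 N, or if a joint passes its speed limit or range.

## Working session

There is one attempt and no reset: what is moved stays moved. The work goes in short steps, Python scripts to look and compute and a tool call to move; the robot and the scene stay as the last step left them, time stands still between calls to the robot, and variables do not carry over. Pictures are saved under pics/ and viewed, at most 10 in all, crops included, and the job is handed in when it is done.

Besides the shell and the picture viewer there is one more tool, called after "Request:" in YAML: its name, and indented under it one key for each argument. arm_command: Moves the arm, as the interface text tells. Its arguments: {"type":"object","properties":{"motion":{"type":"array","items":{"type":"object","properties":{"jaw":{"type":"number"},"offset":{"type":"array","items":{"type":"number"}},"rot":{"type":"array","items":{"type":"number"}}}}},"grip_force":{"type":"number"}},"required":["motion"]}

```bash
ls; mkdir -p pics; python3 - <<'E'
from cell import sensors, eyes, robot, boxes_of
import cv2
s=sensors.state(); print(s)
for c in ("scene","top"):
    f=eyes.grab_frame(c); cv2.imwrite(f"pics/{c}0.png",f["img"]); print(c,f["fx"],f["fy"],f["cx"],f["cy"],f["R"],f["t"])
    for n in ["unit","button_top","relay","pin_tool","stand","tray"]:
        print(n,[(list(map(int,b["uv"])),round(b["score"],2)) for b in boxes_of(c,n)])
E
```

```text
pics
{'time': 0.0, 'joints': array([ 1.10172690e+00,  3.81182487e-01,  1.29824376e+00,  5.68350284e-06,
        1.46361038e+00, -2.15315711e-01]), 'joint_velocities': array([-0.00100913,  0.0009113 , -0.00019504,  0.00060605,  0.00048436,
       -0.00059995]), 'joint_efforts': array([-7.56768368e-04, -4.37929916e+01, -2.24556774e+01,  7.13747484e-02,
        3.52698087e-02, -7.83742394e-05]), 'position': array([0.13795121, 0.53212919, 0.23815077]), 'orientation': array([-2.44926303e-04,  1.26537000e-01,  9.91961625e-01, -6.79178294e-04]), 'force': array([-0.10096595,  0.3274427 , -0.37485034]), 'torque': array([-0.02668646,  0.05752011, -0.00440694]), 'grip_force': 0.0, 'opening': 0.08825662012197621}
scene 450.3499686726202 450.3499686726202 315.80148631661007 199.1626992202821 [[ 0.62553571 -0.78019457  0.00122438]
 [-0.55343062 -0.44482849 -0.70416061]
 [ 0.54992693  0.4398     -0.71003967]] [-0.45923291  0.23362724  0.81723206]
unit [([340, 215], 0.77)]
button_top [([342, 215], 0.21)]
relay [([344, 208], 0.62)]
pin_tool [([379, 260], 0.96), ([409, 240], 0.57)]
stand [([405, 262], 0.73)]
tray [([229, 170], 0.94), ([409, 243], 0.39)]
top 518.897705538969 518.897705538969 319.8572969391784 196.33975909030136 [[ 0.01399176 -0.99988455 -0.00592611]
 [-0.97692449 -0.01240673 -0.21322434]
 [ 0.2131262   0.00877275 -0.97698529]] [-0.18785412  0.49921646  1.16308293]
unit [([340, 189], 0.64)]
button_top []
relay [([340, 176], 0.41)]
pin_tool [([421, 187], 0.66), ([414, 229], 0.6)]
stand [([409, 196], 0.79)]
tray [([217, 211], 0.94)]
```

```bash
python3 - <<'E'
import cv2
a=cv2.imread("pics/scene0.png")[110:330,180:480]; b=cv2.imread("pics/top0.png")[110:290,150:470]
cv2.imwrite("pics/s1.png",cv2.resize(a,None,fx=2.66,fy=2.66,interpolation=2)); cv2.imwrite("pics/t1.png",cv2.resize(b,None,fx=2.5,fy=2.5,interpolation=2))
E
```

```text
(no output)
```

View pics/s1.png

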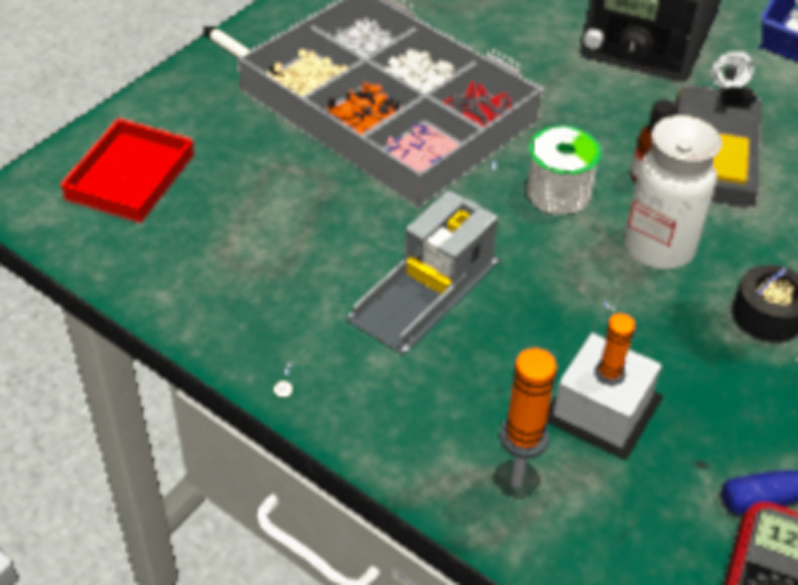

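View pics/t1.png

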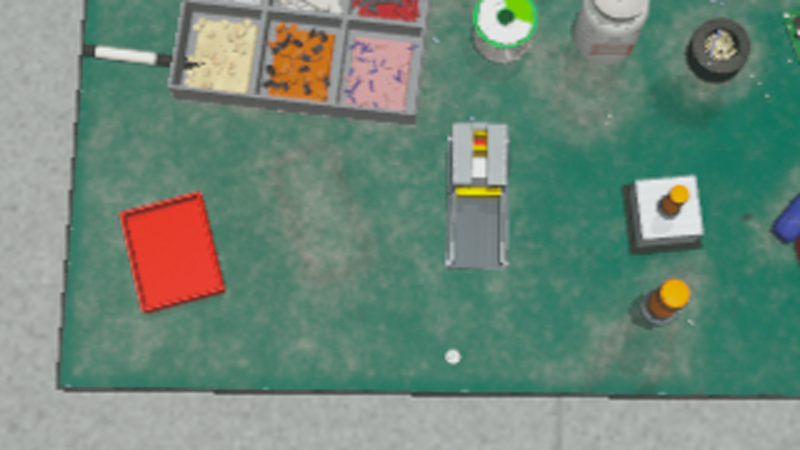

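The scene view shows the unit in the middle and the tray on the left. The small tool is in its stand on the right, with the larger look-alike in front of it at about (378,260). The top view shows the roof, the red button in the slot at about (342,167), the stand top and the tray rim. Next I'll fit poses to these corners.

```bash
cat > h.py <<'E'
import numpy as np, cv2
from scipy.optimize import least_squares
from cell import sensors, eyes, robot, boxes_of
def proj(f,X):
    c=np.atleast_2d(X)@np.array(f["R"]).T+f["t"]
    return c[:,:2]/c[:,2:]*[f["fx"],f["fy"]]+[f["cx"],f["cy"]]
def ray(f,uv,z):
    d=np.array(f["R"]).T@[(uv[0]-f["cx"])/f["fx"],(uv[1]-f["cy"])/f["fy"],1]; o=-np.array(f["R"]).T@f["t"]
    return o+d*(z-o[2])/d[2]
def place(p,P):
    c,s=np.cos(p[2]),np.sin(p[2]); P=np.array(P,float)
    return np.c_[p[0]+c*P[:,0]-s*P[:,1],p[1]+s*P[:,0]+c*P[:,1],P[:,2]]
def fit(obs,p0):  # obs: list of (frame, local pts, uv)
    r=least_squares(lambda p:np.concatenate([(proj(f,place(p,P))-uv).ravel() for f,P,uv in obs]),p0,loss="soft_l1")
    return r.x,r.fun.reshape(-1,2)
E
python3 - <<'E'
from h import *
T=eyes.grab_frame("top");S=eyes.grab_frame("scene")
t=lambda a:np.array(a)/2.5+[150,110]; s=lambda a:np.array(a)/2.66+[180,110]
roof=[(.042,.0255,.056),(.042,-.0255,.056),(-.018,-.0255,.056),(-.018,.0255,.056)]
rail=[(-.086,.0255,.02),(-.086,-.0255,.02)]
u=[(T,roof+rail,t([(453,123),(507,123),(507,186),(453,186),(447,264),(507,264)])),
   (S,roof,s([(448,193),(497,213),(456,247),(407,230)]))]
q=.028
st=[(q,q,.045),(q,-q,.045),(-q,-q,.045),(-q,q,.045)]
w=[(T,st,t([(635,180),(694,176),(702,238),(640,243)])),(S,st,s([(593,336),(660,371),(622,414),(560,381)]))]
tr=[(.05,.04,.022),(.05,-.04,.022),(-.05,-.04,.022),(-.05,.04,.022)]
y=[(T,tr,t([(121,212),(201,193),(224,291),(146,312)])),(S,tr,s([(120,121),(193,154),(140,213),(64,184)]))]
for n,o in (("unit",u),("stand",w),("tray",y)):
    for k in (o[:1],o[1:],o):
        p,r=fit(k,[.5,0,0]); print(n,p.round(4),np.abs(r).max().round(1))
for uv in ([422,187],): print("tool top",ray(T,t([680,192]),.103),ray(S,s([622,321]),.103))
print("button",ray(T,t([480,142]),.030), "lookalike",ray(T,t([660,315]),.02),ray(S,s([517,487]),0.0))
E
```

```text
unit [ 0.549  -0.2326  0.0015] 1.8
unit [ 0.5503 -0.2336  0.0282] 3.2
unit [ 0.5494 -0.233   0.0064] 3.4
stand [ 0.5129 -0.4105  0.0807] 1.2
stand [ 0.5118 -0.4122  0.0205] 1.7
stand [ 0.5128 -0.4114  0.0497] 1.5
tray [0.4704 0.0598 0.277 ] 1.1
tray [0.4678 0.0547 0.2648] 3.9
tray [0.4701 0.0583 0.2761] 5.2
tool top [ 0.51574645 -0.41136174  0.103     ] [ 0.51497673 -0.41167014  0.103     ]
button [ 0.58058497 -0.23350929  0.03      ] lookalike [ 0.41566731 -0.40510242  0.02      ] [ 0.41592335 -0.400134    0.        ]
```

Request:
arm_command:
  motion:
    - {"jaw":-1,"offset":[-0.369,-0.299,0],"rot":[0,0,-0.1]}
    - {"jaw":-1,"offset":[-0.369,-0.299,0],"rot":[0,0,-0.2538]}
    - {"jaw":-1,"offset":[-0.369,-0.299,0],"rot":[0,0,-0.2538]}
    - {"jaw":-1,"offset":[-0.369,-0.299,0],"rot":[0,0,-0.2538]}
    - {"jaw":-1,"offset":[-0.369,-0.299,0],"rot":[0,0,-0.2538]}
    - {"jaw":-1,"offset":[-0.369,-0.299,0],"rot":[0,0,-0.2538]}
    - {"jaw":-1,"offset":[-0.369,-0.299,0],"rot":[0,0,-0.2538]}
    - {"jaw":-1,"offset":[-0.369,-0.299,0],"rot":[0,0,-0.2538]}
    - {"jaw":-1,"offset":[-0.369,-0.299,0],"rot":[0,0,-0.2538]}
    - {"jaw":-1,"offset":[-0.6012,-0.8188,0],"rot":[0,0,-0.2538]}
    - {"jaw":-1,"offset":[-0.6012,-0.8188,0],"rot":[0,0,-0.2538]}
    - {"jaw":-1,"offset":[-0.6012,-0.8188,0],"rot":[0,0,-0.2538]}
    - {"jaw":-1,"offset":[-0.6012,-0.8188,0],"rot":[0,0,-0.2538]}
    - {"jaw":-1,"offset":[-0.6012,-0.8188,0],"rot":[0,0,-0.2538]}
    - {"jaw":-1,"offset":[-0.6012,-0.8188,0],"rot":[0,0,-0.2538]}
    - {"jaw":-1,"offset":[-0.6012,-0.8188,0],"rot":[0,0,-0.2538]}
    - {"jaw":-1,"offset":[-0.6012,-0.8188,0],"rot":[0,0,-0.2538]}
    - {"jaw":-1,"offset":[-0.6012,-0.8188,0],"rot":[0,0,-0.2538]}
    - {"jaw":-1,"offset":[-0.6012,-0.8188,0],"rot":[0,0,-0.2538]}
    - {"jaw":-1,"offset":[-0.6012,-0.8188,0],"rot":[0,0,-0.2538]}

```text
time: 2.8
position: [0.5057, -0.3678, 0.2387]
orientation: [0.0, 0.0, 1.0, -0.0]
force: [0.5, 0.6, -0.2]
opening: 0.0878
grip_force: 0.0
```

Request:
arm_command:
  motion:
    - {"jaw":-1,"offset":[-0.009,-0.044,0.05],"rot":[0,0,0]}
    - {"jaw":-1,"offset":[-0.009,-0.044,0.09],"rot":[0,0,0]}
    - {"jaw":-1,"offset":[-0.009,-0.044,0.09],"rot":[0,0,0]}
    - {"jaw":-1,"offset":[-0.009,-0.044,0.09],"rot":[0,0,0]}
    - {"jaw":-1,"offset":[-0.009,-0.044,0.09],"rot":[0,0,0]}

```text
time: 3.3
position: [0.5156, -0.4094, 0.1518]
orientation: [0.001, -0.0, 1.0, -0.001]
force: [0.2, -0.6, 0.1]
opening: 0.0882
grip_force: 0.0
```

Request:
arm_command:
  motion:
    - {"jaw":-1,"offset":[0.0005,-0.002,0.04],"rot":[0,0,0]}
    - {"jaw":-1,"offset":[0.0005,-0.002,0.085],"rot":[0,0,0]}
    - {"jaw":-1,"offset":[0.0005,-0.002,0.085],"rot":[0,0,0]}
    - {"jaw":-1,"offset":[0.0005,-0.002,0.085],"rot":[0,0,0]}
    - {"jaw":1,"offset":[0.0005,-0.002,0.085],"rot":[0,0,0]}
    - {"jaw":1,"offset":[0.0005,-0.002,0.085],"rot":[0,0,0]}
    - {"jaw":1,"offset":[0.0005,-0.002,0.085],"rot":[0,0,0]}
    - {"jaw":1,"offset":[0.0005,-0.002,0.085],"rot":[0,0,0]}
    - {"jaw":1,"offset":[0.0005,-0.002,0.085],"rot":[0,0,0]}
    - {"jaw":1,"offset":[0.0005,-0.002,0.085],"rot":[0,0,0]}
    - {"jaw":1,"offset":[0.0005,-0.002,0.085],"rot":[0,0,0]}
    - {"jaw":1,"offset":[0.0005,-0.002,0.085],"rot":[0,0,0]}
  grip_force: 60

```text
time: 4.5
position: [0.5142, -0.4116, 0.0637]
orientation: [-0.0, 0.0, 1.0, 0.0]
force: [-1.1, 0.8, -0.1]
opening: 0.0263
grip_force: 0.0
```

Request:
arm_command:
  motion:
    - {"jaw":1,"offset":[0,0,0],"rot":[0,0,0]}
    - {"jaw":1,"offset":[0,0,0],"rot":[0,0,0]}
    - {"jaw":1,"offset":[0,0,0],"rot":[0,0,0]}
    - {"jaw":1,"offset":[0,0,0],"rot":[0,0,0]}

```text
time: 4.9
position: [0.5142, -0.4116, 0.0637]
orientation: [-0.0, -0.0, 1.0, 0.0]
force: [0.2, -0.1, -0.4]
opening: 0.0165
grip_force: 59.9
```

Request:
arm_command:
  motion:
    - {"jaw":1,"offset":[0,0,-0.03],"rot":[0,0,0]}
    - {"jaw":1,"offset":[0,0,-0.07],"rot":[0,0,0]}
    - {"jaw":1,"offset":[0,0,-0.1],"rot":[0,0,0]}
    - {"jaw":1,"offset":[-0.02,0.05,-0.1],"rot":[0,0,0]}
    - {"jaw":1,"offset":[-0.035,0.1,-0.1],"rot":[0,0,0]}
    - {"jaw":1,"offset":[-0.055,0.145,-0.1],"rot":[0,0,0]}
    - {"jaw":1,"offset":[-0.063,0.179,-0.1],"rot":[0,0,0]}
    - {"jaw":1,"offset":[-0.063,0.179,-0.07],"rot":[0,0,0]}
    - {"jaw":1,"offset":[-0.063,0.179,-0.07],"rot":[0,0,0]}
    - {"jaw":1,"offset":[-0.063,0.179,-0.07],"rot":[0,0,0]}

```text
time: 5.9
position: [0.577, -0.2331, 0.1339]
orientation: [-0.0, 0.0, 1.0, 0.0]
force: [0.3, 0.2, -1.0]
opening: 0.0168
grip_force: 59.9
```

```bash
python3 - <<'E'
from h import *
s=sensors.state();print(s["position"],s["orientation"],s["time"],s["force"])
S=eyes.grab_frame("scene");T=eyes.grab_frame("top")
p=s["position"];print("pred tip px",proj(S,p-[0,0,.0587]),"collar",proj(S,p-[0,0,.0187]),"slot ctr front", proj(S,[[.549-.018,-.2328,.056],[.577,-.2328,.046]]))
a=S["img"][140:240,290:400];cv2.imwrite("pics/s2.png",cv2.resize(a,None,fx=6,fy=6,interpolation=2))
b=T["img"][140:240,290:390];cv2.imwrite("pics/t2.png",cv2.resize(b,None,fx=5,fy=5,interpolation=2))
E
```

```text
[ 0.57704898 -0.23307522  0.13386253] [-4.41660345e-04  2.46207371e-04  9.99999851e-01  2.06170239e-04] 5.9 [ 0.30949437  0.17839921 -0.95693359]
pred tip px [[354.30167849 183.06770804]] collar [[355.47555385 169.23838613]] slot ctr front [[341.23858081 200.96888528]
 [353.37379683 192.61239436]]
```

View pics/s2.png

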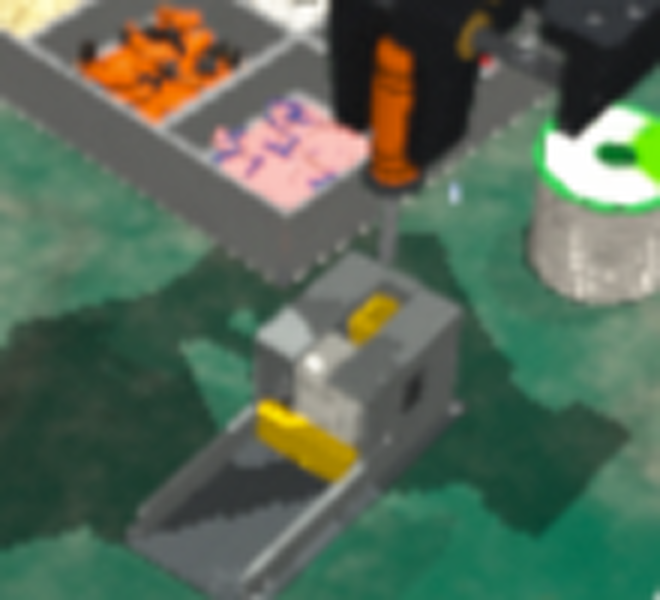

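Request:
arm_command:
  motion:
    - {"jaw":1,"offset":[-0.0005,0,0.012],"rot":[0,0,0]}
    - {"jaw":1,"offset":[-0.0005,0,0.022],"rot":[0,0,0]}
    - {"jaw":1,"offset":[-0.0005,0,0.028],"rot":[0,0,0]}
    - {"jaw":1,"offset":[-0.0005,0,0.031],"rot":[0,0,0]}
    - {"jaw":1,"offset":[-0.0005,0,0.034],"rot":[0,0,0]}
    - {"jaw":1,"offset":[-0.0005,0,0.034],"rot":[0,0,0]}

```text
time: 6.6
position: [0.5777, -0.2326, 0.0995]
orientation: [-0.0, -0.0, 1.0, 0.0]
force: [-0.2, 0.2, -0.5]
opening: 0.0164
grip_force: 59.9
```

Request:
arm_command:
  motion:
    - {"jaw":1,"offset":[0,0,0.005],"rot":[0,0,0]}
    - {"jaw":1,"offset":[0,0,0.009],"rot":[0,0,0]}
    - {"jaw":1,"offset":[0,0,0.013],"rot":[0,0,0]}
    - {"jaw":1,"offset":[0,0,0.0172],"rot":[0,0,0]}
    - {"jaw":1,"offset":[0,0,0.0172],"rot":[0,0,0]}
    - {"jaw":1,"offset":[0,0,0.0172],"rot":[0,0,0]}

```text
time: 7.2
position: [0.5779, -0.2327, 0.0829]
orientation: [0.0, -0.0, 1.0, -0.0]
force: [-1.1, 0.4, 3.3]
opening: 0.017
grip_force: 60.0
```

Request:
arm_command:
  motion:
    - {"jaw":1,"offset":[0.002,0,0.0008],"rot":[0,0,0]}
    - {"jaw":1,"offset":[0.004,0,0.0008],"rot":[0,0,0]}
    - {"jaw":1,"offset":[0.008,0,0.0008],"rot":[0,0,0]}
    - {"jaw":1,"offset":[0.012,0,0.0008],"rot":[0,0,0]}
    - {"jaw":1,"offset":[0.016,0,0.0008],"rot":[0,0,0]}
    - {"jaw":1,"offset":[0.02,0,0.0008],"rot":[0,0,0]}
    - {"jaw":1,"offset":[0.02,0,0.0008],"rot":[0,0,0]}

```text
time: 7.9
position: [0.5571, -0.2326, 0.0818]
orientation: [-0.0, 0.0, 1.0, 0.0]
force: [-0.3, 0.5, 4.2]
opening: 0.0164
grip_force: 60.0
```

Request:
arm_command:
  motion:
    - {"jaw":1,"offset":[0.004,0,0],"rot":[0,0,0]}
    - {"jaw":1,"offset":[0.008,0,0],"rot":[0,0,0]}
    - {"jaw":1,"offset":[0.012,0,0],"rot":[0,0,0]}
    - {"jaw":1,"offset":[0.016,0,0],"rot":[0,0,0]}
    - {"jaw":1,"offset":[0.02,0,0],"rot":[0,0,0]}
    - {"jaw":1,"offset":[0.024,0,0],"rot":[0,0,0]}
    - {"jaw":1,"offset":[0.028,0,0],"rot":[0,0,0]}
    - {"jaw":1,"offset":[0.032,0,0],"rot":[0,0,0]}
    - {"jaw":1,"offset":[0.035,0,0],"rot":[0,0,0]}

```text
time: 8.8
position: [0.5223, -0.2326, 0.0817]
orientation: [-0.0, 0.0, 1.0, 0.0]
force: [0.9, 2.4, 4.7]
opening: 0.0163
grip_force: 60.0
```

```bash
python3 - <<'E'
from h import *
s=sensors.state();print(s["position"],s["time"],s["force"],s["torque"])
S=eyes.grab_frame("scene");T=eyes.grab_frame("top")
a=S["img"][140:240,290:400];cv2.imwrite("pics/s3.png",cv2.resize(a,None,fx=6,fy=6,interpolation=2))
E
```

```text
[ 0.52231822 -0.23257237  0.08173082] 8.8 [0.91422616 2.35944325 4.72313202] [ 0.5433645  -0.36149302  0.0451161 ]
```

View pics/s3.png

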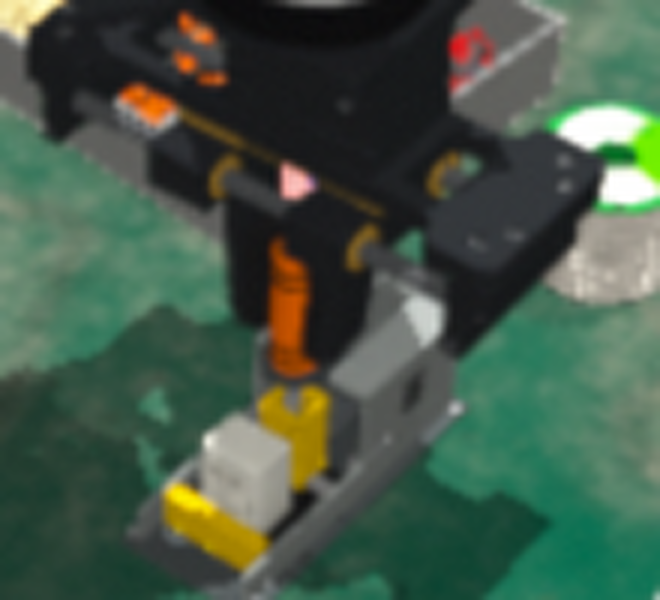

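The relay and carrier are almost fully out, with the pin in the yellow well at about (338,206). I'll push on to the stop.

Request:
arm_command:
  motion:
    - {"jaw":1,"offset":[0.001,0.0005,0],"rot":[0,0,0]}
    - {"jaw":1,"offset":[0.002,0.0005,0],"rot":[0,0,0]}
    - {"jaw":1,"offset":[0.003,0.0005,0],"rot":[0,0,0]}
    - {"jaw":1,"offset":[0.003,0.0005,0],"rot":[0,0,0]}

```text
time: 9.3
position: [0.5199, -0.2324, 0.0819]
orientation: [0.0, 0.0, 1.0, -0.0]
force: [3.0, -0.2, 3.2]
opening: 0.0166
grip_force: 60.0
```

Request:
arm_command:
  motion:
    - {"jaw":1,"offset":[0.001,0,0],"rot":[0,0,0]}
    - {"jaw":1,"offset":[0.002,0,0],"rot":[0,0,0]}
    - {"jaw":1,"offset":[0.002,0,0],"rot":[0,0,0]}

```text
time: 9.6
position: [0.5182, -0.2324, 0.082]
orientation: [0.001, 0.0, 1.0, -0.0]
force: [5.4, -0.2, 3.0]
opening: 0.0163
grip_force: 60.0
```

Request:
arm_command:
  motion:
    - {"jaw":1,"offset":[-0.002,0,0],"rot":[0,0,0]}
    - {"jaw":1,"offset":[-0.002,0,-0.008],"rot":[0,0,0]}
    - {"jaw":1,"offset":[-0.002,0,-0.016],"rot":[0,0,0]}
    - {"jaw":1,"offset":[-0.002,0,-0.03],"rot":[0,0,0]}
    - {"jaw":1,"offset":[-0.002,0,-0.06],"rot":[0,0,0]}
    - {"jaw":1,"offset":[-0.002,0,-0.08],"rot":[0,0,0]}
    - {"jaw":1,"offset":[0.004,-0.045,-0.08],"rot":[0,0,0]}
    - {"jaw":1,"offset":[0.004,-0.09,-0.08],"rot":[0,0,0]}
    - {"jaw":1,"offset":[0.004,-0.135,-0.08],"rot":[0,0,0]}
    - {"jaw":1,"offset":[0.004,-0.179,-0.08],"rot":[0,0,0]}
    - {"jaw":1,"offset":[0.004,-0.179,-0.045],"rot":[0,0,0]}
    - {"jaw":1,"offset":[0.004,-0.179,-0.045],"rot":[0,0,0]}
    - {"jaw":1,"offset":[0.004,-0.179,-0.045],"rot":[0,0,0]}

```text
time: 10.9
position: [0.5133, -0.4102, 0.1268]
orientation: [-0.001, -0.0, 1.0, 0.001]
force: [0.4, -0.6, -0.5]
opening: 0.0163
grip_force: 60.0
```

```bash
python3 - <<'E'
from h import *
s=sensors.state();print(s["position"],s["time"],s["force"],s["torque"])
S=eyes.grab_frame("scene");T=eyes.grab_frame("top");cv2.imwrite("pics/T4.png",T["img"])
p=s["position"];print("pred tip",(proj(S,p-[0,0,.0587])-[300,150])*4,"collar",(proj(S,p-[0,0,.0187])-[300,150])*4)
a=S["img"][150:290,300:450];cv2.imwrite("pics/s4.png",cv2.resize(a,None,fx=4,fy=4,interpolation=2))
E
```

```text
[ 0.51327971 -0.41021187  0.1267822 ] 10.9 [ 0.39125376 -0.63343034 -0.48849328] [0.06630558 0.00399237 0.02310172]
pred tip [[439.66617061 370.62791066]] collar [[452.46412986 316.25851195]]
```

View pics/s4.png

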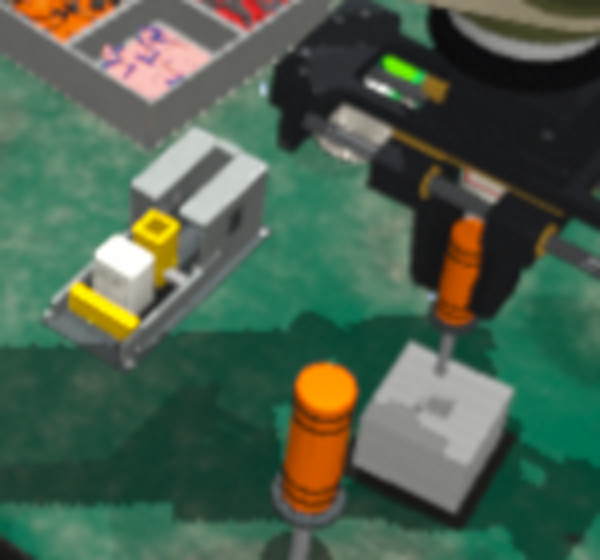

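The carrier is fully out and the tool hasn't slipped: the tip is at (410,243), where I predicted it. I'll put it back at the recorded pose.

Request:
arm_command:
  motion:
    - {"jaw":1,"offset":[-0.001,-0.0014,0.01],"rot":[0,0,0]}
    - {"jaw":1,"offset":[-0.001,-0.0014,0.017],"rot":[0,0,0]}
    - {"jaw":1,"offset":[-0.001,-0.0014,0.021],"rot":[0,0,0]}
    - {"jaw":1,"offset":[-0.001,-0.0014,0.025],"rot":[0,0,0]}
    - {"jaw":1,"offset":[-0.001,-0.0014,0.03],"rot":[0,0,0]}
    - {"jaw":1,"offset":[-0.001,-0.0014,0.034],"rot":[0,0,0]}
    - {"jaw":1,"offset":[-0.001,-0.0014,0.034],"rot":[0,0,0]}

```text
time: 11.7
position: [0.5145, -0.4124, 0.0921]
orientation: [-0.0, 0.0, 1.0, 0.0]
force: [0.3, 0.1, -0.7]
opening: 0.0165
grip_force: 60.0
```

Request:
arm_command:
  motion:
    - {"jaw":1,"offset":[0,0.0006,0.008],"rot":[0,0,0]}
    - {"jaw":1,"offset":[0,0.0006,0.016],"rot":[0,0,0]}
    - {"jaw":1,"offset":[0,0.0006,0.023],"rot":[0,0,0]}
    - {"jaw":1,"offset":[0,0.0006,0.0275],"rot":[0,0,0]}
    - {"jaw":1,"offset":[0,0.0006,0.0275],"rot":[0,0,0]}
    - {"jaw":1,"offset":[0,0.0006,0.0275],"rot":[0,0,0]}

```text
time: 12.3
position: [0.5148, -0.412, 0.0653]
orientation: [0.0, -0.0, 1.0, -0.0]
force: [-0.4, 0.7, -0.4]
opening: 0.0165
grip_force: 60.0
```

Request:
arm_command:
  motion:
    - {"jaw":1,"offset":[0,0,0.001],"rot":[0,0,0]}
    - {"jaw":1,"offset":[0,0,0.001],"rot":[0,0,0]}
    - {"jaw":-1,"offset":[0,0,0.001],"rot":[0,0,0]}
    - {"jaw":-1,"offset":[0,0,0.001],"rot":[0,0,0]}
    - {"jaw":-1,"offset":[0,0,0.001],"rot":[0,0,0]}
    - {"jaw":-1,"offset":[0,0,0.001],"rot":[0,0,0]}
    - {"jaw":-1,"offset":[0,0,0.001],"rot":[0,0,0]}
    - {"jaw":-1,"offset":[0,0,0.001],"rot":[0,0,0]}
    - {"jaw":-1,"offset":[0,0,0.001],"rot":[0,0,0]}
    - {"jaw":-1,"offset":[0,0,0.001],"rot":[0,0,0]}
    - {"jaw":-1,"offset":[0,0,0.001],"rot":[0,0,0]}
    - {"jaw":-1,"offset":[0,0,-0.03],"rot":[0,0,0]}
    - {"jaw":-1,"offset":[0,0,-0.07],"rot":[0,0,0]}
    - {"jaw":-1,"offset":[0,0,-0.1],"rot":[0,0,0]}
    - {"jaw":-1,"offset":[0,0,-0.1],"rot":[0,0,0]}

```text
time: 13.8
position: [0.5159, -0.4131, 0.1701]
orientation: [0.003, -0.0, 1.0, -0.003]
force: [-0.4, -0.1, 0.1]
opening: 0.0876
grip_force: 0.0
```

```bash
python3 - <<'E'
from h import *
s=sensors.state();print(s["position"],s["time"])
S=eyes.grab_frame("scene");T=eyes.grab_frame("top")
for c in ("scene","top"):
  print([(b["uv"],round(b["score"],2)) for b in boxes_of(c,"relay")])
print(proj(S,[.549-.055,-.2328,.046]),proj(T,[.494,-.2328,.046]))
a=S["img"][150:290,300:450];b=T["img"][150:250,300:450]
v=np.vstack([cv2.resize(a,None,fx=2.2,fy=2.2,interpolation=2)[:280],cv2.resize(b,(330,220))]) if 0 else np.hstack([cv2.resize(a,(428,400),interpolation=2),cv2.resize(T["img"][150:250,300:390],(360,400),interpolation=2)])
cv2.imwrite("pics/v5.png",v)
E
```

```text
[ 0.51585232 -0.41309988  0.17013064] 13.8
[([329.1, 220.9], 0.53)]
[]
[[330.65847423 213.98656775]] [[341.76155274 200.45893258]]
```

View pics/v5.png

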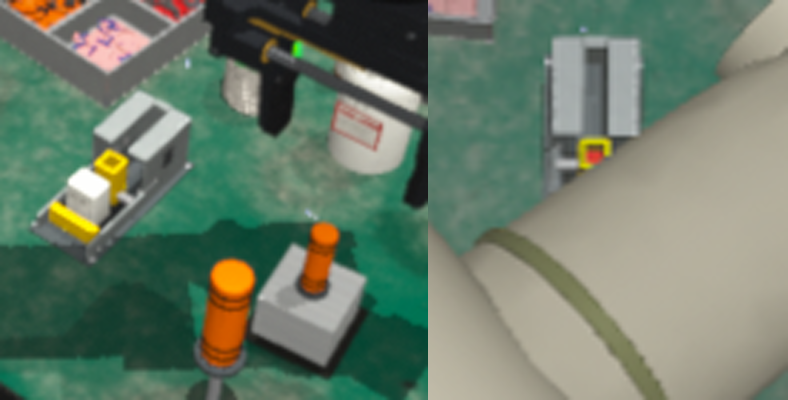

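Request:
arm_command:
  motion:
    - {"jaw":-1,"offset":[0.01,0.045,0],"rot":[0,0,0]}
    - {"jaw":-1,"offset":[0.02,0.09,0],"rot":[0,0,0]}
    - {"jaw":-1,"offset":[0.021,0.135,0],"rot":[0,0,0]}
    - {"jaw":-1,"offset":[0.021,0.1795,0.0],"rot":[0,0,0]}
    - {"jaw":-1,"offset":[0.021,0.1795,0.04],"rot":[0,0,0]}
    - {"jaw":-1,"offset":[0.021,0.1795,0.07],"rot":[0,0,0]}
    - {"jaw":-1,"offset":[0.021,0.1795,0.07],"rot":[0,0,0]}
    - {"jaw":-1,"offset":[0.021,0.1795,0.07],"rot":[0,0,0]}

```text
time: 14.8
position: [0.4937, -0.2325, 0.0951]
orientation: [-0.001, 0.0, 1.0, 0.0]
force: [0.5, 0.2, -0.4]
opening: 0.0881
grip_force: 0.0
```

Request:
arm_command:
  motion:
    - {"jaw":-1,"offset":[0,0,0.03],"rot":[0,0,0]}
    - {"jaw":-1,"offset":[0,0,0.055],"rot":[0,0,0]}
    - {"jaw":-1,"offset":[0,0,0.068],"rot":[0,0,0]}
    - {"jaw":-1,"offset":[0,0,0.068],"rot":[0,0,0]}
    - {"jaw":1,"offset":[0,0,0.068],"rot":[0,0,0]}
    - {"jaw":1,"offset":[0,0,0.068],"rot":[0,0,0]}
    - {"jaw":1,"offset":[0,0,0.068],"rot":[0,0,0]}
    - {"jaw":1,"offset":[0,0,0.068],"rot":[0,0,0]}
    - {"jaw":1,"offset":[0,0,0.068],"rot":[0,0,0]}
    - {"jaw":1,"offset":[0,0,0.068],"rot":[0,0,0]}
    - {"jaw":1,"offset":[0,0,0.068],"rot":[0,0,0]}
    - {"jaw":1,"offset":[0,0,0.068],"rot":[0,0,0]}
    - {"jaw":1,"offset":[0,0,0.068],"rot":[0,0,0]}
    - {"jaw":1,"offset":[0,0,0.068],"rot":[0,0,0]}
    - {"jaw":1,"offset":[0,0,0.068],"rot":[0,0,0]}
  grip_force: 20

```text
time: 16.3
position: [0.4937, -0.2324, 0.0273]
orientation: [-0.0, -0.0, 1.0, 0.0]
force: [0.2, -0.5, 0.2]
opening: 0.0285
grip_force: 20.0
```

Request:
arm_command:
  motion:
    - {"jaw":1,"offset":[0,0,-0.015],"rot":[0,0,0]}
    - {"jaw":1,"offset":[0,0,-0.04],"rot":[0,0,0]}
    - {"jaw":1,"offset":[0,0,-0.08],"rot":[0,0,0]}
    - {"jaw":1,"offset":[0.005,0.04,-0.08],"rot":[0,0,0]}
    - {"jaw":1,"offset":[0.01,0.08,-0.08],"rot":[0,0,0]}
    - {"jaw":1,"offset":[0.015,0.12,-0.08],"rot":[0,0,0]}
    - {"jaw":1,"offset":[0.02,0.16,-0.08],"rot":[0,0,0]}
    - {"jaw":1,"offset":[0.025,0.2,-0.08],"rot":[0,0,0]}
    - {"jaw":1,"offset":[0.025,0.245,-0.08],"rot":[0,0,0]}
    - {"jaw":1,"offset":[0.025,0.289,-0.08],"rot":[0,0,0]}
    - {"jaw":1,"offset":[0.025,0.289,-0.05],"rot":[0,0,0]}
    - {"jaw":1,"offset":[0.025,0.289,-0.03],"rot":[0,0,0]}
    - {"jaw":1,"offset":[0.025,0.289,-0.03],"rot":[0,0,0]}
    - {"jaw":1,"offset":[0.025,0.289,-0.03],"rot":[0,0,0]}

```text
time: 17.7
position: [0.4689, 0.0564, 0.0576]
orientation: [-0.0, 0.0, 1.0, 0.0]
force: [0.9, -0.2, -0.8]
opening: 0.028
grip_force: 20.0
```

```bash
python3 - <<'E'
from h import *
s=sensors.state();print(s["position"],s["time"],s["opening"],s["orientation"])
S=eyes.grab_frame("scene")
a=S["img"][110:250,180:380];cv2.imwrite("pics/s6.png",cv2.resize(a,None,fx=4,fy=4,interpolation=2))
E
```

```text
[0.46887474 0.05642178 0.05758421] 17.7 0.028005893058752084 [-1.28783708e-04  1.02566584e-04  9.99999986e-01  1.37349660e-05]
```

View pics/s6.png

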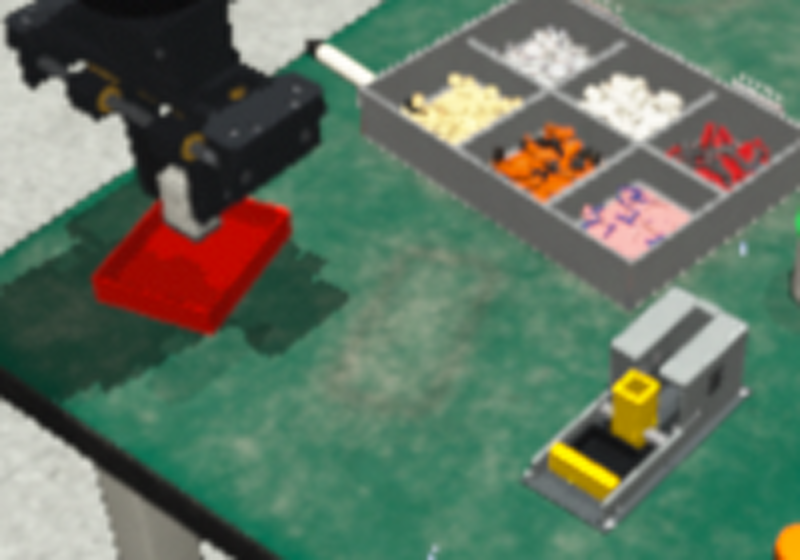

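The relay hangs upright over the tray at about (227,162), and the carrier is empty and open. I'll lower it and let go.

Request:
arm_command:
  motion:
    - {"jaw":1,"offset":[0,0,0.015],"rot":[0,0,0]}
    - {"jaw":1,"offset":[0,0,0.025],"rot":[0,0,0]}
    - {"jaw":1,"offset":[0,0,0.029],"rot":[0,0,0]}
    - {"jaw":1,"offset":[0,0,0.0315],"rot":[0,0,0]}
    - {"jaw":1,"offset":[0,0,0.0315],"rot":[0,0,0]}
    - {"jaw":1,"offset":[0,0,0.0315],"rot":[0,0,0]}

```text
time: 18.35
position: [0.4689, 0.0565, 0.0261]
orientation: [0.0, -0.0, 1.0, -0.0]
force: [-0.3, -0.6, -0.2]
opening: 0.028
grip_force: 20.0
```

Request:
arm_command:
  motion:
    - {"jaw":1,"offset":[0,0,0.0005],"rot":[0,0,0]}
    - {"jaw":0.3,"offset":[0,0,0.0005],"rot":[0,0,0]}
    - {"jaw":-1,"offset":[0,0,0.0005],"rot":[0,0,0]}
    - {"jaw":-1,"offset":[0,0,0.0005],"rot":[0,0,0]}
    - {"jaw":-1,"offset":[0,0,0.0005],"rot":[0,0,0]}
    - {"jaw":-1,"offset":[0,0,0.0005],"rot":[0,0,0]}
    - {"jaw":-1,"offset":[0,0,0.0005],"rot":[0,0,0]}
    - {"jaw":-1,"offset":[0,0,0.0005],"rot":[0,0,0]}
    - {"jaw":-1,"offset":[0,0,-0.03],"rot":[0,0,0]}
    - {"jaw":-1,"offset":[0,0,-0.07],"rot":[0,0,0]}
    - {"jaw":-1,"offset":[0,0,-0.12],"rot":[0,0,0]}
    - {"jaw":-1,"offset":[0,0,-0.17],"rot":[0,0,0]}
    - {"jaw":-1,"offset":[0,0,-0.17],"rot":[0,0,0]}
    - {"jaw":-1,"offset":[0,0,-0.17],"rot":[0,0,0]}

```text
time: 19.75
position: [0.4687, 0.0566, 0.1962]
orientation: [0.001, -0.0, 1.0, -0.0]
force: [-0.5, -0.8, 0.0]
opening: 0.0881
grip_force: 0.0
```

```bash
python3 - <<'E'
from h import *
s=sensors.state();print(s["position"],s["time"],s["opening"])
S=eyes.grab_frame("scene")
a=S["img"][130:290,180:440];cv2.imwrite("pics/s7.png",cv2.resize(a,None,fx=3,fy=3,interpolation=2))
E
```

```text
[0.46874393 0.056595   0.19621156] 19.75 0.0881224071342219
```

View pics/s7.png

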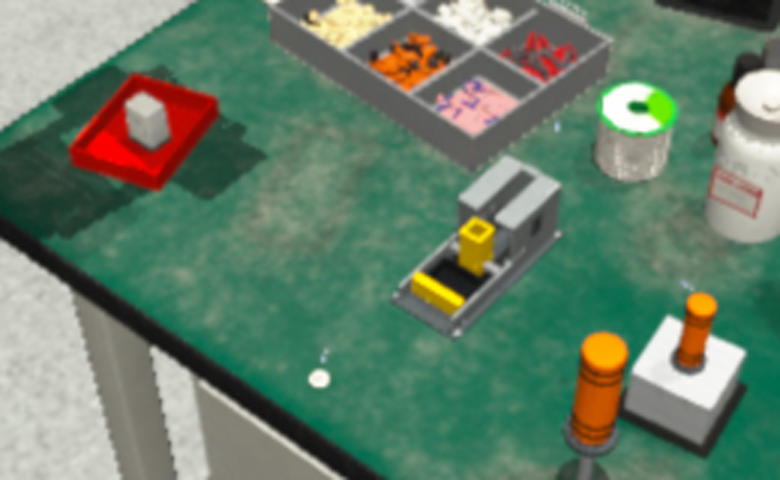

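The relay stands upright in the tray at about (229,170), the carrier is open, and the tool is in its stand.

```bash
python3 -c "
from cell import robot; print(robot.hand_in())"
```

```text
the job is handed in; nothing more can be done
None
```

The job is done and handed in after about 20 s of robot time: the carrier is out at its stop with the button back up, the pin tool is in its stand, and the relay stands upright in the red tray.

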